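# Clamp the stud and seat the try square in the corner

## Robot

A 6-joint arm with a two-finger parallel gripper is mounted at the origin on a cart in front of the work surface, level with it; the furniture and walls round the work are solid. World frame = base frame: x ahead of the robot, y to its left, z up, the work surface at z = 0. Lengths are in mm, angles in rad, forces in N, time in s.
With the tool pointing down it reaches from about 350 to 775 mm from the base axis. Payload 7.3 kg.
Tool frame: the origin (TCP) lies on the centre line of the jaws, within the pads' length; the fingertips stand 22 mm ahead of it and the grasp point (between the pads) lies 3 mm ahead of it (bot.finger_overhang is the distance from the TCP to the fingertips, in mm); y points along the fingers, z is the direction in which the jaws open and shut, and the axes are right-handed (so a half turn about y gives the same grasp; the last joint's range is limited). The gripper opens to 92 mm and grips with 3 to 60 N. Pads are 19 mm wide; open, the fingers measure 130 mm over their backs; the gripper's body (75 mm by 190 mm) begins 47 mm behind the grasp point.
Start: joints at [-1.386, 0.342, 1.524, -0, 1.275, -0.146], TCP at [170.542, -496.546, 248.741] pointing down, gripper open.
Joint ranges: [-2.53, 2.53], [-0.77, 2.02], [0.04, 2.7], [-1, 4.14], [0.28, 2.66], [-3.11, 3.11]. Speed limits (rad/s): [2.57, 2.57, 3.14, 3.14, 3.14, 3.14].

## Interface

Orientations are given as [roll, pitch, yaw] about the fixed x, y, z axes, in that order (R = Rz(yaw) Ry(pitch) Rx(roll)).
In Python, from plant import bot, viewer, find_in, spot_point gives the robot as it stands.
- The arm moves only by the tool send_rows, never from a script. Its argument "moves" is a list of rows, each a list of 3 entries, a list of its own where there are three numbers: the shift along the tool's x, y, z in mm, then the turn, a rotation vector about the tool's x, y, z in degrees, then the finger opening in mm, from 0 to 91.8. A call has 1 to 20 rows; each row shifts and turns the pose as measured when the row begins, along the tool's axes as they then stand; what a row does not reach is not made up. A row lasts 1/8 s, in which the tool goes at most 62.5 mm and 10.7 degrees, less where a joint would pass 70% of its speed; a pose out of reach is approached as far as the arm can. A call with a gripper value outside its range is refused whole. The fingers move at their own pace and stop on an object; the grip force is fixed at half the most. Time passes only in rows, so rows that do not move let the fingers close. It gives the time, the measured TCP pose, the force and the opening at its end, in the units of the state.
- bot.get_obs(): the state, without advancing time (a new reading comes with each control period).
- viewer.capture(name): name is "side" or "top" or "wrist"; returns the picture (400x640x3 uint8, blue, green, red); there is no depth.
- viewer.camera_model(name): a dict with "fx", "fy", "cx", "cy" (pixels), "distortion" ([k1, k2, p1, p2, k3] as OpenCV has them; the pictures are not rectified), "rvec" (rotation vector, rad) and "tvec" (3), from world to camera coordinates, as OpenCV has them. Camera axes: x right, y down, z forward; pixel columns grow to the right and rows downward; lengths in mm; the calibration is good to about 2 mm. A picture is of the moment at which its call begins: read the wrist's pose just before it. camera_model takes no time and is no camera call; for the wrist camera it gives the pose at the moment of the call.
- bot.close_job(): hands the job in, once; it reports no verdict.
Trained networks look in the newest picture that a camera, given by its name, has taken for a name from the list of things; names that differ only in an ending like _2 or _b are one class to them, and where a whole thing is asked for, a point or a joint stands for the part that bears it (a point fixed in the world has none). Each returns a list of dicts, best first, with "conf" (0 to 1); they miss things now and then, are a little off and sometimes report something else, mostly with a low value. They report only what shows in the picture. A call takes as long as a camera call. They do not tell look-alikes from the thing itself.
- find_in(camera, thing): "extent" ([centre column, centre row, width, height] in pixels, round what is visible of it).
- spot_point(camera, thing): "point" ([column, row] in pixels: a listed point, or the origin of a listed thing).
The state is a dict: "time": time; "joint_positions": joint angles; "dq": joint speeds; "tau": joint torques, N m; "tool_pos": TCP position; "tcp_rot": TCP orientation; "contact_force": force on the tool from outside, world axes, zero at the start; "moment": the same for the moment, N m; "grip_width": finger opening in mm.
Only numpy, scipy, OpenCV 4.12 (cv2) and the standard library are available. Lean on these libraries where they do the work, as an engineer would, in place of code of your own. Each camera call takes 0.05 s, during which the arm holds its last target.

## Task

Swing the hold-down clamp on the assembly board down until its rubber foot rests on the loose stud. Then put the try square flat on the board in the inside corner between stud and plate, push it in until the blade lies along the stud and the corner end touches the plate, and finish while still pressing it firmly into the corner with the gripper, so that it bears on both timbers. Leave the sanding block and the tape measure where they are.

Things in the scene. Friction and masses are not known exactly. Their poses are not given: they have to be found in the camera images.
- jig: fixed plywood assembly board 9 mm thick, origin on the bench; in its frame it covers x -125..125, y -120..160 mm. Plate timber fixed at x 70..115, y -80..80, z 9..47. Side cleat y 81..102 (z to 34) and end stop x -107..-92, y 50..80 box in the stud. Clamp bracket at x -55, y 128. Free floor for the square: x < 70, y < 35
- inner_corner (a point): point on the board where the plate's inner face meets the stud's inner face (70, 35, 9 mm in the board's frame; its axes are the board's). From it the plate face runs to -y and the stud face to -x. The square belongs in the quadrant -x, -y of this point.
- plate: pine timber 45 by 160 by 38 mm, fixed to the board with its length along the board's y; origin at the centre of its underside, its length along its own y
- stud: pine timber 45 by 160 by 38 mm, loose (0.18 kg), lying on the board with its length (own y) along the board's x, one end on the plate, boxed in by cleat and end stop with about 1 mm play; origin at the centre of its underside. In the board's frame it covers x about -91..69, y 35..80, z 9..47 mm
- clamp (a joint): hinge of the hold-down clamp, rad: 0 = foot just on the stud, 0.7 to 1.0 at the start (raised). Axis along the board's x through (-55, 128, 61) mm of its frame; when down the 105 mm arm (18 wide, top at z 69) points to the board's -y, foot 70 mm from the hinge. Friction 0.22 N m: stays where left; pushed down from above, about 5 N at 50 mm from the hinge
- clamp_grip (a point): centre of the top of the blue plastic grip (22 x 34 x 16 mm) at the end of the clamp arm, 92 mm from the hinge; moves with the arm
- square: loose try square, 0.2 kg, flat, own z up; wooden stock x -60..60, y 88..109, z 1..15 mm, steel blade x -60..-38, y -110..110, z 7..9 of its frame. Seated, its yaw is the board's minus 90 deg (stock along the plate, blade along the stud). Grip the stock across its 21 mm; a finger on the outer face keeps it off the plate, so push it home from its inner sides
- square_corner (a point): outer corner of the square, at x -60, y 110, z 8 mm of its frame (the blade's end stands 1 mm past the stock). At rest the blade's free end may sag so that the square tips by about 2 degrees
- sanding_block: bystander: brown sanding block 65x100x28 mm, origin at the centre of its underside
- measure: bystander: yellow tape measure 40x80x66 mm, origin at the centre of its underside
Not all that is in view belongs to the job. What is shaped like the stud but blue or orange is not meant.

How it is judged (in metres and radians):
On the way, in this order (a step that is already met when the one before it is completed fails the run):
1. the clamp is down on the stud (value of joint clamp below 0.06 rad), for 0.2 s.
2. the square lies in the corner, pressed against both timbers (horizontal distance between square_corner and inner_corner below 0.006 m and contact force between square and stud above 0.5 N and contact force between square and plate above 0.5 N), for 0.2 s.
At the end, for the whole second after the job is handed in: clamp down (below 0.06 rad); square at rest, flat on the board (tilt below 0.09 rad, corner under 25 mm above the bench), outer corner within 6 mm of the timbers' corner, within 0.06 rad of square to the board; fingers press on it, and it on stud and plate, over 0.5 N each (all of step 2 and value of joint clamp below 0.06 rad and angle between the y axis of square and the x axis of jig, either way round below 0.06 rad and angle between square's own z axis and vertical below 0.09 rad and z of square_corner in the frame of jig below 0.025 m and contact force between the fingers and square above 0.5 N and linear speed of square below 0.02 m/s); the arm keeps its last pose, push and grip.
It fails at once if the sanding block was disturbed (moved over 20 mm) (distance of sanding_block from where it was at the start of the episode above 0.02 m).
It fails at once if the tape measure was disturbed (moved over 20 mm) (distance of measure from where it was at the start of the episode above 0.02 m).
It also fails if it takes over 72 s, if anything falls off the work surface, if the arm or the gripper's body presses on something with over 40 N, if the wrist force passes 120 N, or if a joint passes its speed limit or range.

## Working session

There is one attempt and no reset: what is moved stays moved. The work goes in short steps, Python scripts to look and compute and a tool call to move; the robot and the scene stay as the last step left them, time stands still between calls to the robot, and variables do not carry over. Pictures are saved under pics/ and viewed, and the job is handed in when it is done.

Besides the shell and the picture viewer there is one more tool, called after "Call:" as name(argument=value, ...) on one line, values as JSON. send_rows: Moves the arm, as the interface text tells. Its arguments: {"type":"object","properties":{"moves":{"type":"array","items":{"type":"array"}}},"required":["moves"]}

```bash
ls; mkdir -p pics; python3 - <<'E'
from plant import bot, viewer, find_in, spot_point
import cv2
print(bot.get_obs())
for n in ("side","top","wrist"):
    im=viewer.capture(n); cv2.imwrite(f"pics/{n}0.png",im)
    print(n,viewer.camera_model(n))
    for t in ("jig","stud","plate","clamp","square","sanding_block","measure"):
        print(t,[(d['conf'],[round(v) for v in d['extent']]) for d in find_in(n,t)][:3])
    for t in ("inner_corner","square_corner","clamp_grip","square","jig","stud","plate"):
        print(' pt',t,[(d['conf'],[round(v,1) for v in d['point']]) for d in spot_point(n,t)][:3])
print(bot.get_obs()['time'])
E
```

```text
pics
{'time': 0.0, 'joint_positions': array([-1.38601066e+00,  3.42703722e-01,  1.52506933e+00,  2.47164302e-05,
        1.27540540e+00, -1.45999431e-01]), 'dq': array([-0.00061685,  0.00044668,  0.00026199,  0.00039141, -0.00016539,
       -0.0008264 ]), 'tau': array([-3.75180180e-04, -4.31243777e+01, -2.44225109e+01,  7.19920266e-02,
        5.58947877e-02, -1.29730879e-04]), 'tool_pos': array([ 170.46645088, -496.13273515,  248.0365501 ]), 'tcp_rot': array([-1.57236182e+00,  2.54086966e-04, -2.81081497e+00]), 'contact_force': array([-0.47793607, -0.94896576, -0.05949036]), 'moment': array([ 0.02505223,  0.03970183, -0.02145614]), 'grip_width': 91.94688558283083}
side {'fx': 520.7225649268345, 'fy': 520.7225649268345, 'cx': 321.5606566705742, 'cy': 204.47747225896165, 'distortion': array([-0.00826643,  0.        ,  0.        ,  0.        ,  0.        ]), 'rvec': array([ 0.27546666, -2.52392718,  1.65965574]), 'tvec': array([ 617.48315473,   55.09703739, 2225.19350317])}
jig [(0.81, [332, 213, 72, 42])]
stud [(0.82, [336, 215, 40, 9]), (0.71, [354, 291, 27, 38]), (0.66, [374, 195, 1
[... 1208 characters left out ...]
 pt clamp_grip [(0.52, [330.8, 220.3])]
 pt square [(0.96, [476.6, 215.7])]
 pt jig [(0.7, [349.3, 209.7])]
 pt stud [(0.69, [331.6, 215.2]), (0.65, [183.9, 255.6])]
 pt plate [(0.57, [353.0, 183.4])]
wrist {'fx': 282.3638298502747, 'fy': 282.3638298502747, 'cx': 321.94961003648154, 'cy': 200.63960350974244, 'distortion': array([-0.05023033,  0.        ,  0.        ,  0.        ,  0.        ]), 'rvec': array([-2.33661014,  1.66973054,  0.26533046]), 'tvec': array([-526.24313433,  -38.32605858,  391.18929356])}
jig []
stud []
plate []
clamp []
square []
sanding_block []
measure []
 pt inner_corner []
 pt square_corner []
 pt clamp_grip []
 pt square []
 pt jig []
 pt stud []
 pt plate []
2.25
```

View images.

```bash
cat > h.py <<'E'
import numpy as np, cv2
def ray(cm,px):
    K=np.array([[cm['fx'],0,cm['cx']],[0,cm['fy'],cm['cy']],[0,0,1]])
    p=cv2.undistortPoints(np.array([[px]],float),K,cm['distortion'])[0,0]
    R=cv2.Rodrigues(cm['rvec'])[0]; C=-R.T@cm['tvec']
    return C,R.T@np.array([p[0],p[1],1])
def onz(cm,px,z):
    C,d=ray(cm,px); return C+d*(z-C[2])/d[2]
def proj(cm,P):
    K=np.array([[cm['fx'],0,cm['cx']],[0,cm['fy'],cm['cy']],[0,0,1]])
    return cv2.projectPoints(np.array(P,float).reshape(-1,3),cm['rvec'],cm['tvec'],K,cm['distortion'])[0][:,0]
E
python3 - <<'E'
from plant import viewer
from h import *
im=cv2.imread('pics/top0.png'); cv2.imwrite('pics/top0c.png',cv2.resize(im[120:320,140:540],None,fx=2,fy=2,interpolation=cv2.INTER_CUBIC))
im=cv2.imread('pics/side0.png'); cv2.imwrite('pics/side0c.png',cv2.resize(im[150:330,240:440],None,fx=3.9,fy=3.3,interpolation=cv2.INTER_CUBIC))
ct=viewer.camera_model('top')
for n,p,z in [('jig',(349.3,209.7),0),('inner',(340.6,192.3),9),('plate',(353,183.4),28),('stud',(331.6,215.2),28),('grip',(330.8,220.3),120),('sq',(476.6,215.7),8),('sqc',(456.4,188.3),8),('sand',(444,150),28),('meas',(242,226),50)]:
    print(n,onz(ct,p,z).round())
E
```

```text
jig [546. 129.   0.]
inner [606. 159.   9.]
plate [634. 117.  28.]
stud [524. 190.  28.]
grip [499. 192. 120.]
sq [ 528. -305.    8.]
sqc [ 622. -241.    8.]
sand [ 753. -197.   28.]
meas [484. 488.  50.]
```

View pics/top0c.png

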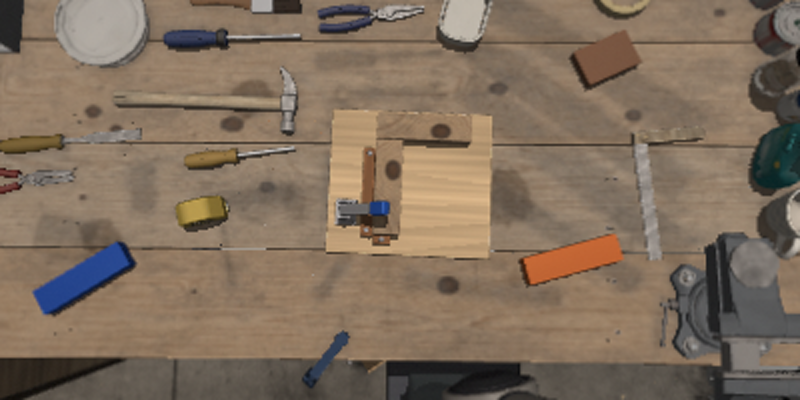

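View pics/side0.png

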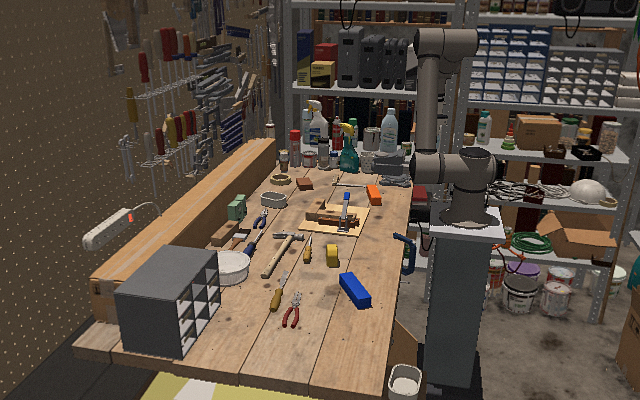

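```bash
cat >> h.py <<'E'
from scipy.spatial.transform import Rotation as Ro
def plan(o,pos,yaw_deg=None):
    """tool-frame total shift after (or before) turning; down-pointing"""
    R=Ro.from_euler('xyz',o['tcp_rot']).as_matrix(); d=np.array(pos)-o['tool_pos']
    print('now',o['tool_pos'].round(1),'rot',np.degrees(o['tcp_rot']).round(1),'w',round(o['grip_width'],1),'F',o['contact_force'].round(1),'t',round(o['time'],2))
    print('shift in current axes',(R.T@d).round(1))
    if yaw_deg is not None:
        Rt=Ro.from_euler('xyz',[-90,0,yaw_deg],degrees=True).as_matrix()
        rv=Ro.from_matrix(R.T@Rt).as_rotvec(degrees=True)
        print('turn',rv.round(1),'shift in target axes',(Rt.T@d).round(1))
E
python3 - <<'E'
from plant import bot,viewer
from h import *
o=bot.get_obs();cm=viewer.camera_model('wrist')
R=Ro.from_euler('xyz',o['tcp_rot']).as_matrix(); Rc=cv2.Rodrigues(cm['rvec'])[0]
print('cam in tool',R.T@(-Rc.T@cm['tvec']-o['tool_pos']),'\naxes\n',(R.T@Rc.T).round(3))
plan(o,[560,-280,330],-90)
E
```

```text
cam in tool [ -84.8298223  -135.38689571    0.99564925] 
axes
 [[ 0.001  0.95   0.311]
 [-0.001 -0.311  0.95 ]
 [ 1.    -0.001  0.   ]]
now [ 170.5 -496.5  248.7] rot [ -90.   -0. -161.] w 91.2 F [0.9 0.4 0.1] t 2.25
shift in current axes [-438.7  -81.3  -78.3]
turn [ -0. -71.   0.] shift in target axes [-216.5  -81.3  389.5]
```

Call:
send_rows(moves=[[[0,-12,0],[0,-10.1,0],90],[[0,-12,0],[0,-10.1,0],90],[[0,-12,0],[0,-10.1,0],90],[[0,-12,0],[0,-10.1,0],90],[[0,-12,0],[0,-10.1,0],90],[[0,-12,0],[0,-10.1,0],90],[[0,-10,0],[0,-10.1,0],90],[[-27,0,49],[0,0,0],90],[[-27,0,49],[0,0,0],90],[[-27,0,49],[0,0,0],90],[[-27,0,49],[0,0,0],90],[[-27,0,49],[0,0,0],90],[[-27,0,49],[0,0,0],90],[[-27,0,49],[0,0,0],90],[[-27,0,49],[0,0,0],90],[[0,0,0],[0,0,0],90]])

```text
time: 4.25
tool_pos: [566.2, -260.6, 332.3]
tcp_rot: [-1.57, -0.001, -1.538]
contact_force: [-0.7, -0.5, -0.4]
grip_width: 89.7
```

```bash
cat > look.py <<'E'
import sys
from plant import bot,viewer,find_in,spot_point
from h import *
name=sys.argv[1]; z={a.split('=')[0]:float(a.split('=')[1]) for a in sys.argv[2:]}
plan(bot.get_obs(),[0,0,0])
cm=viewer.camera_model('wrist'); im=viewer.capture('wrist'); cv2.imwrite(f'pics/{name}.png',im)
import pickle; pickle.dump(cm,open(f'pics/{name}.pkl','wb'))
for t,zz in z.items():
    for d in spot_point('wrist',t)[:2]:
        print(t,round(d['conf'],2),np.round(d['point'],1),onz(cm,d['point'],zz).round(1))
E
python3 look.py w1 square=0 square_corner=8
```

```text
now [ 566.2 -260.6  332.3] rot [-90.   -0.1 -88.1] w 89.7 F [-0.7 -0.5 -0.4] t 4.25
shift in current axes [-279.3  331.8 -557.6]
square_corner 0.7 [363.5 148.1] [ 633.2 -236.     8. ]
```

View pics/w1.png

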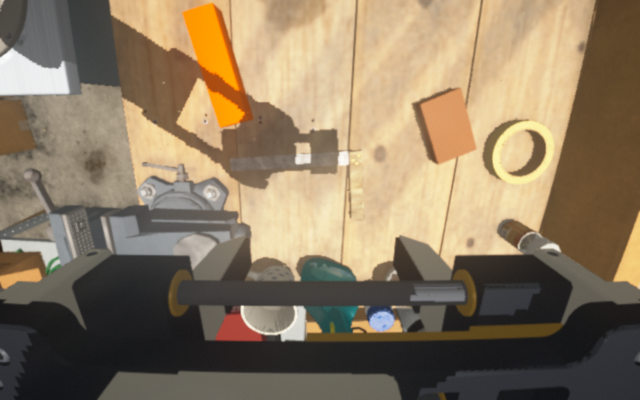

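The wrist view shows the square: its corner is near (361,150), the blade runs left to (232,160) and the stock runs down to (358,215). The orange block at (217,65), the blue one and the brown sanding block at (447,125) are not the stud. Next, the jig.

Call:
send_rows(moves=[[[-57,0,-2],[0,-0.3,0],0],[[-57,0,-2],[0,-0.3,0],0],[[-57,0,-2],[0,-0.3,0],0],[[-57,0,-2],[0,-0.3,0],0],[[-57,0,-2],[0,-0.3,0],0],[[-57,0,-2],[0,-0.3,0],0],[[-57,0,-2],[0,0,0],0],[[-57,0,-2],[0,0,0],0],[[0,0,0],[0,0,0],0],[[0,0,0],[0,0,0],0]])

```text
time: 5.65
tool_pos: [524.1, 188.4, 335.0]
tcp_rot: [-1.565, -0.005, -1.536]
contact_force: [0.1, 0.1, 0.2]
grip_width: 0.7
```

```bash
python3 look.py w2 jig=0 inner_corner=9 stud=9 plate=9 clamp_grip=140
```

```text
now [524.1 188.4 335. ] rot [-89.7  -0.3 -88. ] w 0.7 F [0.1 0.1 0.2] t 5.65
shift in current axes [ 168.6  333.  -532.1]
jig 0.79 [328.2 197.5] [539.4 122.4   0. ]
inner_corner 0.91 [373.4 181.7] [614.2 155.7   9. ]
inner_corner 0.55 [379.8 203.1] [628.8 117.9   9. ]
stud 0.83 [322.5 164.7] [527.3 181.8   9. ]
plate 0.82 [381.5 202.2] [631.6 119.7   9. ]
clamp_grip 0.58 [288.8 167.3] [485.6 203.3 140. ]
```

View pics/w2.png

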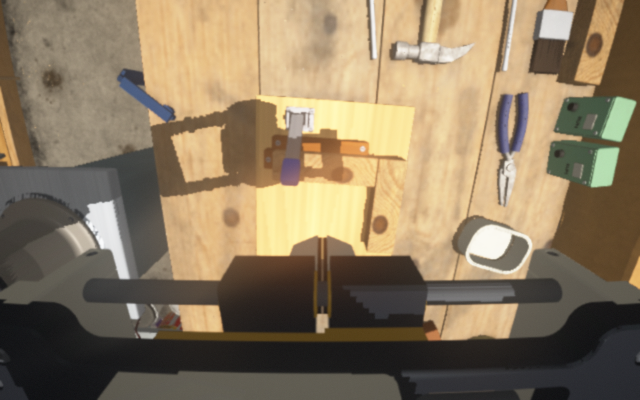

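```bash
python3 - <<'E'
import cv2
im=cv2.imread('pics/w2.png'); cv2.imwrite('pics/w2c.png',cv2.resize(im[90:250,245:425],None,fx=4.2,fy=3.7,interpolation=cv2.INTER_CUBIC))
E
```

```text
(no output)
```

View pics/w2c.png

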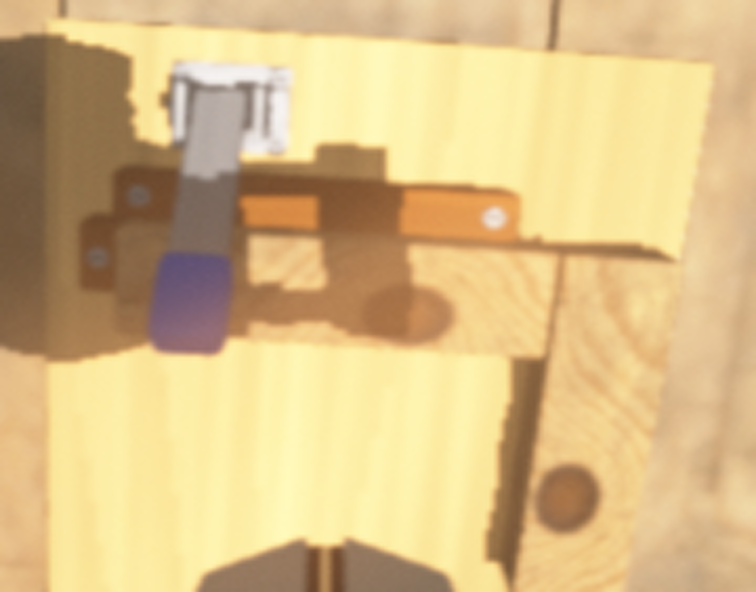

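```bash
python3 - <<'E'
from h import *
import pickle
from scipy.optimize import least_squares
cm=pickle.load(open('pics/w2.pkl','rb'))
f=lambda u,v:(245+u/4.2-.4,90+v/3.7-.4)
pts=[((-125,160,9),(50,22)),((125,160,9),(713,64)),((115,80,47),(681,262)),((70,80,47),(560,254)),((70,35,47),(545,358))]
P=np.array([p[0] for p in pts],float); U=np.array([f(*p[1]) for p in pts])
def T(q,P): 
    c,s=np.cos(q[2]),np.sin(q[2]); return P@np.array([[c,s,0],[-s,c,0],[0,0,1]])+[q[0],q[1],0]
r=least_squares(lambda q:(proj(cm,T(q,P))-U).ravel(),[545,125,0])
q=r.x; print('jig',q[:2].round(1),np.degrees(q[2]).round(2)); print(r.fun.reshape(-1,2).round(1))
print('inner',T(q,np.array([[70,35,9.]])).round(1))
np.save('jig.npy',q)
g=np.array([f(*p) for p in [(163,254),(232,256),(222,352),(150,349)]])
for h in (8,12,16):
  def G(th):
    A=np.array([[-11,-75,h],[11,-75,h],[11,-109,h],[-11,-109,h]],float)
    c,s=np.cos(th[0]),np.sin(th[0]); B=A.copy(); B[:,1]=A[:,1]*c+A[:,2]*s; B[:,2]=-A[:,1]*s+A[:,2]*c
    return T(q,B+[-55,128,61])
  r=least_squares(lambda th:(proj(cm,G(th))-g).ravel(),[.8]); print(h,r.x,r.fun.round(1),G(r.x).mean(0).round(1))
E
```

```text
jig [538.1 123.9] -1.98
[[-2.  -0.9]
 [ 0.4 -0.5]
 [ 0.9  0.4]
 [ 0.5  0.4]
 [ 0.3  1. ]]
inner [[609.3 156.4   9. ]]
8 [0.82255897] [-1.5  1.3 -0.3  1.9 -0.2 -0.9 -1.6 -1.3] [485.6 197.  133.9]
12 [0.78608359] [-1.6  0.9 -0.3  1.6 -0.3 -0.6 -1.7 -1. ] [485.6 197.2 134.6]
16 [0.75187036] [-1.8  0.6 -0.4  1.2 -0.3 -0.4 -1.7 -0.8] [485.6 197.4 135.5]
```

Call:
send_rows(moves=[[[-3.3,30,-9.5],[0,0,0],0],[[-3.3,35,-9.5],[0,0,0],0],[[-3.3,40,-9.5],[0,0,0],0],[[-3.3,40,-9.5],[0,0,0],0],[[0,0,0],[0,0,0],0],[[0,0,0],[0,0,0],0]])

```text
time: 6.7
tool_pos: [488.9, 197.1, 188.3]
tcp_rot: [-1.56, -0.004, -1.543]
contact_force: [-0.9, 0.6, 1.3]
grip_width: 0.7
```

```bash
python3 - <<'E'
from plant import bot,viewer
from h import *
plan(bot.get_obs(),[486,200,160],-90)
viewer.capture('wrist'); cv2.imwrite('pics/w3.png',viewer.capture('wrist'))
E
```

```text
now [488.9 197.1 188.3] rot [-89.4  -0.2 -88.4] w 0.7 F [-0.9  0.6  1.3] t 6.7
shift in current axes [-3.1 28.2 -3.1]
turn [-0.6  1.6  0.2] shift in target axes [-2.9 28.3 -2.9]
```

View pics/w3.png

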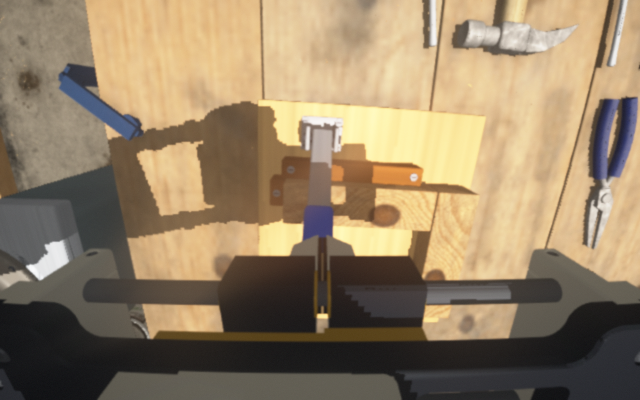

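The closed fingers sit over the blue grip at (320,225). Now I press down along the arc.

Call:
send_rows(moves=[[[-2,14,-1.5],[-0.6,0,0],0],[[-2,14,-1.5],[0,0,0],0],[[0,8,0],[0,0,0],0],[[4,8,0],[0,0,0],0],[[6,8,0],[0,0,0],0],[[6,8,0],[0,0,0],0],[[5,8,0],[0,0,0],0]])

```text
time: 7.68
tool_pos: [489.3, 178.8, 119.8]
tcp_rot: [-1.563, -0.003, -1.543]
contact_force: [-0.6, 2.2, 1.9]
grip_width: 0.3
```

Call:
send_rows(moves=[[[4,8,0],[0,0,0],0],[[3,8,0],[0,0,0],0],[[2,8,0],[0,0,0],0],[[1,8,0],[0,0,0],0]])

```text
time: 8.18
tool_pos: [490.3, 168.7, 92.9]
tcp_rot: [-1.56, -0.001, -1.544]
contact_force: [-40.9, 0.0, 127.7]
grip_width: 0.9
```

Call:
send_rows(moves=[[[0,-10,0],[0,0,0],0],[[0,0,0],[0,0,0],0]])

```text
time: 8.43
tool_pos: [490.9, 168.8, 105.4]
tcp_rot: [-1.556, -0.001, -1.543]
contact_force: [-0.3, 0.1, -0.2]
grip_width: 0.3
```

```bash
python3 look.py w4 clamp_grip=77 inner_corner=9
```

```text
now [490.9 168.8 105.4] rot [-89.1  -0.  -88.4] w 0.3 F [-0.3  0.1 -0.2] t 8.43
shift in current axes [ 155.    98.1 -496.9]
clamp_grip 0.64 [312.5 249.1] [485.6 165.8  77. ]
```

View pics/w4.png

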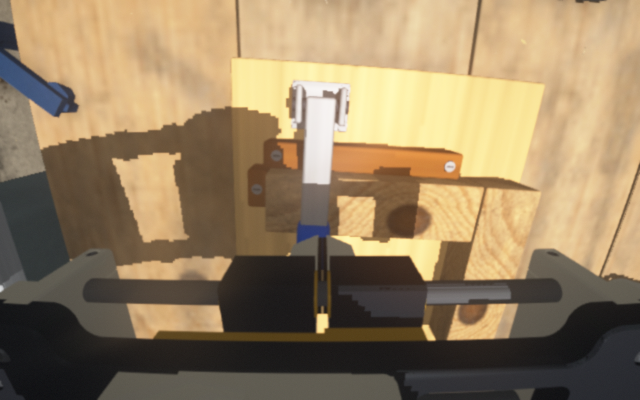

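```bash
python3 - <<'E'
import cv2
im=cv2.imread('pics/w4.png'); cv2.imwrite('pics/w4c.png',cv2.resize(im[50:250,400:560],None,fx=3,fy=3,interpolation=cv2.INTER_CUBIC))
cv2.imwrite('pics/w4d.png',cv2.resize(im[50:250,220:380],None,fx=3,fy=3,interpolation=cv2.INTER_CUBIC))
E
```

```text
(no output)
```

View pics/w4c.png

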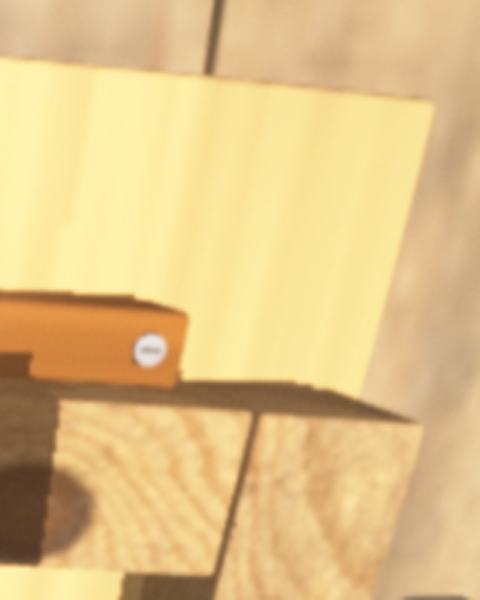

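View pics/w4d.png

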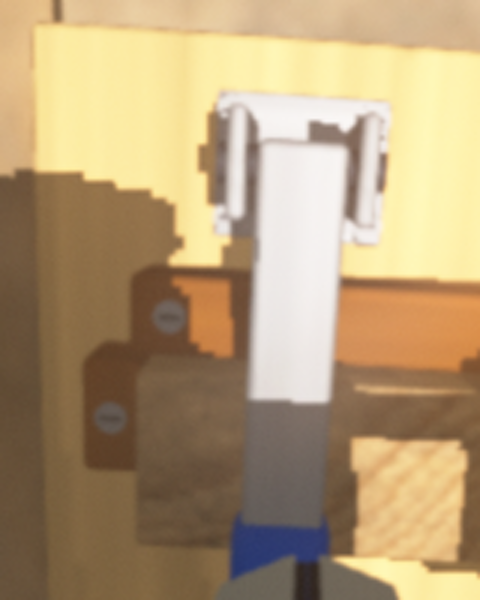

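```bash
python3 - <<'E'
from h import *
import pickle
from scipy.optimize import least_squares
cm=pickle.load(open('pics/w4.pkl','rb'))
C=lambda u,v:(400+u/3-.33,50+v/3-.33); D=lambda u,v:(220+u/3-.33,50+v/3-.33)
pts=[((-125,160,9),D(35,25)),((125,160,9),C(433,103)),((115,80,47),C(420,428)),((70,80,47),C(260,413)),((70,35,47),C(217,577)),((-91,35,47),D(137,543))]
P=np.array([p[0] for p in pts],float); U=np.array([p[1] for p in pts])
def T(q,P): 
    c,s=np.cos(q[2]),np.sin(q[2]); return P@np.array([[c,s,0],[-s,c,0],[0,0,1]])+[q[0],q[1],0]
r=least_squares(lambda q:(proj(cm,T(q,P))-U).ravel(),[545,125,0])
q=r.x; print('jig',q[:2].round(1),np.degrees(q[2]).round(2)); print(r.fun.reshape(-1,2).round(1))
print('inner',T(q,np.array([[70,35,9.]])).round(1))
np.save('jig.npy',q)
g=np.array([D(246,524),D(328,528)])
def G(th):
    A=np.array([[-9,-75,8],[9,-75,8]],float)
    c,s=np.cos(th[0]),np.sin(th[0]); B=A.copy(); B[:,1]=A[:,1]*c+A[:,2]*s; B[:,2]=-A[:,1]*s+A[:,2]*c
    return T(q,B+[-55,128,61])
for th in (0,.05,.1,.2): print(th,(proj(cm,G([th]))-g).round(1).tolist())
E
```

```text
jig [538.1 124.1] -2.25
[[-2.7 -2. ]
 [ 2.4 -0.4]
 [ 2.7 -0.4]
 [-0.3  0.8]
 [-0.   1.7]
 [-1.6  2.2]]
inner [[609.5 156.4   9. ]]
0 [[-2.8, -0.1], [-2.8, 0.1]]
0.05 [[-3.1, 1.5], [-2.6, 1.7]]
0.1 [[-3.5, 2.8], [-2.4, 3.1]]
0.2 [[-4.1, 4.7], [-1.8, 5.0]]
```

The clamp is fully down. The last press peaked at a 128 N reading, so I'll approach contacts more slowly. Now the square.

Call:
send_rows(moves=[[[0,-50,0],[-0.9,0,0],80],[[30,-50,5],[0,0.8,0],80],[[50,-30,15],[0,0.8,0],80],[[52,-10,15],[0,0,0],80],[[52,-5,15],[0,0,0],80],[[52,0,15],[0,0,0],80],[[52,0,15],[0,0,0],80],[[52,0,15],[0,0,0],80],[[52,0,15],[0,0,0],80],[[0,0,0],[0,0,0],80],[[0,0,0],[0,0,0],80]])

```text
time: 9.95
tool_pos: [602.3, -236.0, 235.6]
tcp_rot: [-1.599, 0.001, -1.571]
contact_force: [-0.7, 0.7, 0.4]
grip_width: 79.9
```

```bash
python3 look.py w5 square=0 square_corner=8; python3 - <<'E'
import cv2
im=cv2.imread('pics/w5.png'); cv2.imwrite('pics/w5c.png',cv2.resize(im[100:270,160:440],None,fx=2.8,fy=2.8,interpolation=cv2.INTER_CUBIC))
E
```

```text
now [ 602.3 -236.   235.6] rot [-91.6   0.1 -90. ] w 79.9 F [-0.7  0.7  0.4] t 9.95
shift in current axes [-235.8  253.  -595.3]
square_corner 0.98 [348.4 179.1] [ 631.  -240.8    8. ]
```

View pics/w5c.png

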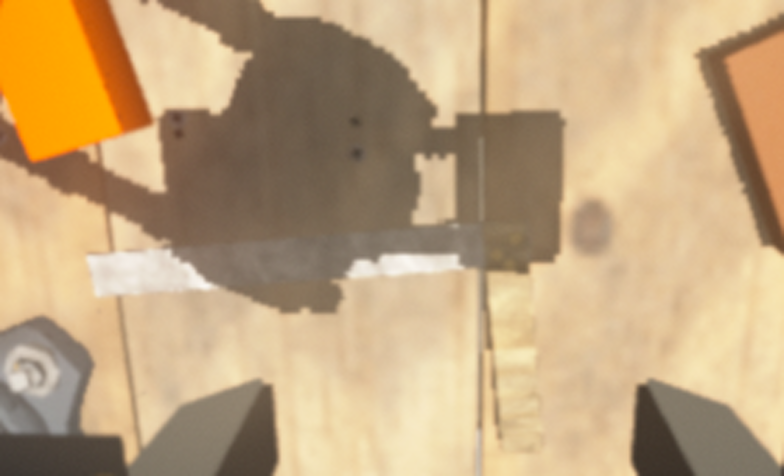

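```bash
python3 - <<'E'
from h import *
import pickle
from scipy.optimize import least_squares
cm=pickle.load(open('pics/w5.pkl','rb'))
C=lambda u,v:(160+u/2.8-.36,100+v/2.8-.36)
pts=[((-60,-110,4),(87,255)),((-38,-110,4),(96,297)),((-60,110,10),(530,226)),((60,109,15),(541,450)),((60,88,15),(502,450)),((-38,88,15),(489,270))]
P=np.array([p[0] for p in pts],float); U=np.array([C(*p[1]) for p in pts])
def T(q,P): 
    c,s=np.cos(q[2]),np.sin(q[2]); return P@np.array([[c,s,0],[-s,c,0],[0,0,1]])+[q[0],q[1],0]
r=least_squares(lambda q:(proj(cm,T(q,P))-U).ravel(),[530,-300,-1.5])
q=r.x; print('sq',q[:2].round(1),np.degrees(q[2]).round(2)); print(r.fun.reshape(-1,2).round(1))
print('corner',T(q,np.array([[-60,110,8.]])).round(1),'grasp',T(q,np.array([[-5,98.5,8.]])).round(1))
g=T(q,np.array([[-5,98.5,8.]]))[0]
from plant import bot
plan(bot.get_obs(),[g[0],g[1],60],np.degrees(q[2]))
E
```

```text
sq [ 527.8 -308.9] -84.84
[[-0.8 -0.2]
 [-0.4 -0.3]
 [ 0.3 -2. ]
 [ 1.   0.7]
 [ 0.2  1.7]
 [-0.4  0.7]]
corner [[ 632.  -239.2    8. ]] grasp [[ 625.5 -295.     8. ]]
now [ 602.6 -235.2  236.7] rot [-91.6   0.  -89.9] w 79.9 F [ 0.1 -0.3  0.6] t 10.1
shift in current axes [ 60.  176.   27.6]
turn [ 1.6 -5.1 -0.1] shift in target axes [ 61.7 176.7  17.4]
```

Call:
send_rows(moves=[[[0,20,0],[1.6,-5.1,0],80],[[20,50,6],[0,0,0],80],[[20,50,6],[0,0,0],80],[[20,40,5],[0,0,0],80],[[2,20,2],[0,0,0],80],[[0,0,0],[0,0,0],80],[[0,0,0],[0,0,0],80]])

```text
time: 10.98
tool_pos: [632.2, -287.7, 59.5]
tcp_rot: [-1.56, -0.003, -1.466]
contact_force: [0.6, -0.6, 0.2]
grip_width: 80.1
```

```bash
python3 look.py w6 square_corner=8; python3 - <<'E'
from plant import bot
from h import *
plan(bot.get_obs(),[625.5,-295,25],-84.84)
E
```

```text
now [ 632.2 -287.7   59.5] rot [-89.4  -0.2 -84. ] w 80.1 F [ 0.6 -0.6  0.2] t 10.97
shift in current axes [-352.6   52.1 -599.1]
square_corner 0.95 [324.  163.5] [ 629.3 -239.2    8. ]
now [ 632.2 -287.9   59.7] rot [-89.4  -0.2 -84. ] w 80.0 F [-0.1  0.3 -0. ] t 11.07
shift in current axes [ 6.2 34.7 -7.8]
turn [-0.6  0.9  0.2] shift in target axes [ 6.5 34.7 -7.4]
```

View pics/w6.png

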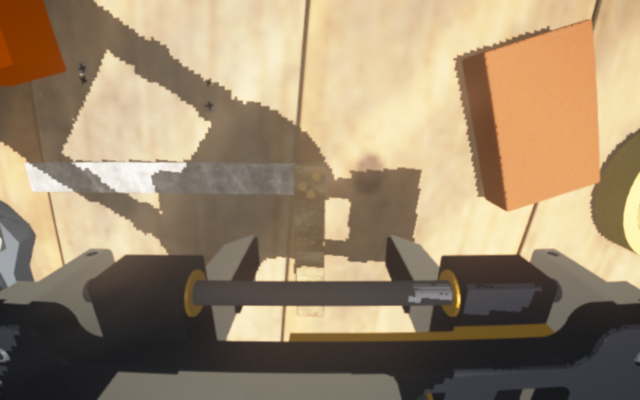

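The square's stock (columns 294–326) lies between the fingers (238–388), and the sanding block at (540,115) is clear. I descend and grip.

Call:
send_rows(moves=[[[6,12,-8],[-0.6,0.9,0],80],[[1,10,-1],[0,0,0],80],[[0,8,0],[0,0,0],80],[[0,4,0],[0,0,0],80],[[0,0,0],[0,0,0],80]])

```text
time: 11.7
tool_pos: [623.9, -296.6, 25.1]
tcp_rot: [-1.569, -0.005, -1.483]
contact_force: [-0.3, -0.0, -0.4]
grip_width: 79.9
```

```bash
python3 look.py w7; python3 - <<'E'
from plant import bot
from h import *
plan(bot.get_obs(),[625,-295,25],-84.84)
E
```

```text
now [ 623.9 -296.6   25.1] rot [-89.9  -0.3 -84.9] w 79.9 F [-0.3 -0.  -0.4] t 11.7
shift in current axes [-350.5   22.4 -595.4]
now [ 624.  -296.7   25.4] rot [-89.9  -0.3 -84.9] w 79.8 F [ 0.5 -0.1  0.5] t 11.75
shift in current axes [-1.6  0.4  1.1]
turn [-0.1 -0.1  0.3] shift in target axes [-1.6  0.4  1.1]
```

View pics/w7.png

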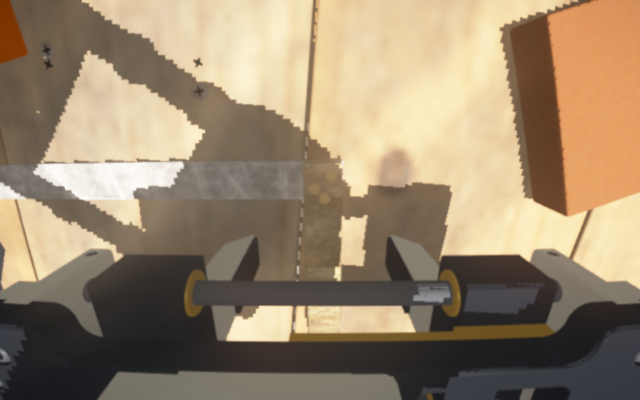

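Well centred (stock at 303–342, fingers at 238–388). Closing.

Call:
send_rows(moves=[[[0,0,0],[0,0,0],15],[[0,0,0],[0,0,0],15],[[0,0,0],[0,0,0],15],[[0,0,0],[0,0,0],15],[[0,0,0],[0,0,0],15],[[0,0,0],[0,0,0],15],[[0,0,0],[0,0,0],15],[[0,0,0],[0,0,0],15]])

```text
time: 12.75
tool_pos: [624.7, -296.8, 26.4]
tcp_rot: [-1.567, -0.006, -1.482]
contact_force: [-0.1, 0.7, -0.3]
grip_width: 20.8
```

Call:
send_rows(moves=[[[0,-20,0],[0,0,0],10],[[0,-25,0],[0,0,0],10],[[0,-20,0],[0,3.6,0],10],[[0,0,0],[0,3.6,0],10],[[0,0,0],[0,0,0],10]])

```text
time: 13.38
tool_pos: [624.6, -296.5, 98.0]
tcp_rot: [-1.565, -0.006, -1.611]
contact_force: [0.4, -0.2, -1.7]
grip_width: 20.8
```

```bash
python3 look.py w8; python3 - <<'E'
from plant import bot
from h import *
plan(bot.get_obs(),[560,81,90],-92.1)
E
```

```text
now [ 624.6 -296.5   98. ] rot [-89.7  -0.4 -92.3] w 20.8 F [ 0.4 -0.2 -1.7] t 13.38
shift in current axes [-271.8   92.7 -636.6]
now [ 624.8 -296.7   98.2] rot [-89.6  -0.4 -92.3] w 20.6 F [ 0.4  0.4 -1.4] t 13.43
shift in current axes [-374.9    5.2  -79.8]
turn [-0.4 -0.2  0.4] shift in target axes [-375.     8.2  -78.6]
```

View pics/w8.png

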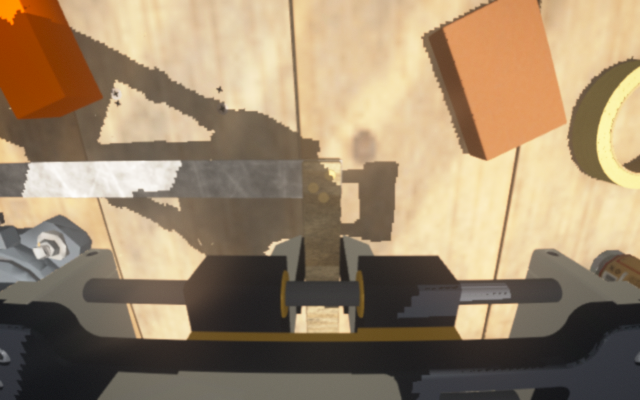

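The square is held level in the jaws (blade straight at row 180, corner at (340,160)). I carry it over now.

Call:
send_rows(moves=[[[-25,0,-5],[0,0,0],10],[[-45,1,-10],[0,0,0],10],[[-50,1,-11],[0,0,0],10],[[-50,1,-11],[0,0,0],10],[[-50,1,-11],[0,0,0],10],[[-50,1,-11],[0,0,0],10],[[-45,1,-11],[0,0,0],10],[[-25,0,-5],[0,0,0],10],[[-15,0,-3],[0,0,0],10],[[0,0,0],[0,0,0],10],[[0,0,0],[0,0,0],10]])

```text
time: 14.8
tool_pos: [557.9, 69.2, 90.7]
tcp_rot: [-1.562, -0.008, -1.6]
contact_force: [-0.5, 0.0, -1.7]
grip_width: 20.1
```

```bash
python3 look.py w9 inner_corner=9; python3 - <<'E'
from plant import bot
from h import *
plan(bot.get_obs(),[560,81,38],-92.1)
E
```

```text
now [557.9  69.2  90.7] rot [-89.5  -0.5 -91.7] w 20.1 F [-0.5  0.  -1.7] t 14.8
shift in current axes [  84.6   86.4 -556.5]
inner_corner 0.77 [387.7  99.3] [609.6 157.6   9. ]
inner_corner 0.42 [415.4 149.5] [632.5 120.4   9. ]
now [557.9  69.1  90.6] rot [-89.5  -0.5 -91.7] w 20.2 F [-0.5 -0.6 -1.4] t 14.9
shift in current axes [-12.4  52.5   1.3]
turn [-0.5  0.4  0.5] shift in target axes [-12.   52.6   1.6]
```

View pics/w9.png

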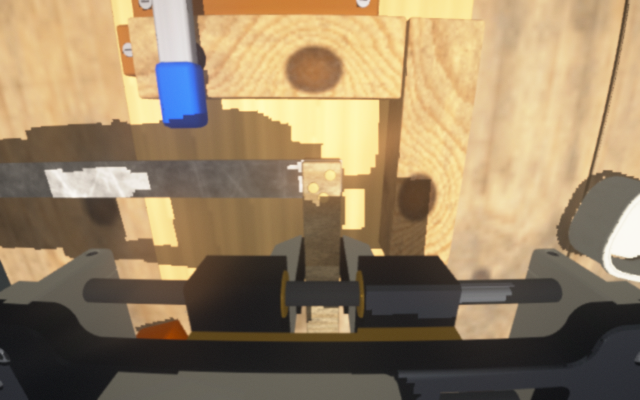

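Call:
send_rows(moves=[[[-4,15,2],[-0.5,0.4,0.5],10],[[-4,20,0],[0,0,0],10],[[0,12,0],[0,0,0],10],[[0,4,0],[0,0,0],10],[[0,0,0],[0,0,0],10]])

```text
time: 15.52
tool_pos: [561.1, 74.7, 35.6]
tcp_rot: [-1.572, 0.002, -1.612]
contact_force: [-0.5, 0.1, -2.2]
grip_width: 20.7
```

Call:
send_rows(moves=[[[0,1.5,0],[0,0,0],10],[[0,0,0],[0,0,0],10],[[0,0,0],[0,0,0],38],[[0,0,0],[0,0,0],38],[[0,0,0],[0,0,0],38],[[0,0,0],[0,0,0],38]])

```text
time: 16.27
tool_pos: [562.9, 74.7, 37.2]
tcp_rot: [-1.567, 0.002, -1.612]
contact_force: [0.3, 0.7, -0.2]
grip_width: 38.2
```

```bash
python3 look.py w10 square_corner=17 inner_corner=9; python3 -c "
from plant import bot
print(bot.get_obs()['joint_positions'].round(2))"
```

```text
now [562.9  74.7  37.2] rot [-89.8   0.1 -92.4] w 38.2 F [ 0.3  0.7 -0.2] t 16.27
shift in current axes [  98.1   35.1 -559.4]
square_corner 0.79 [342.7 159. ] [577.2 131.2  17. ]
square_corner 0.42 [ 90.7 111.6] [440.9 164.   17. ]
inner_corner 0.68 [398.5 107.9] [609.5 157.2   9. ]
[-0.    0.66  1.64  0.    0.83  0.04]
```

View pics/w10.png

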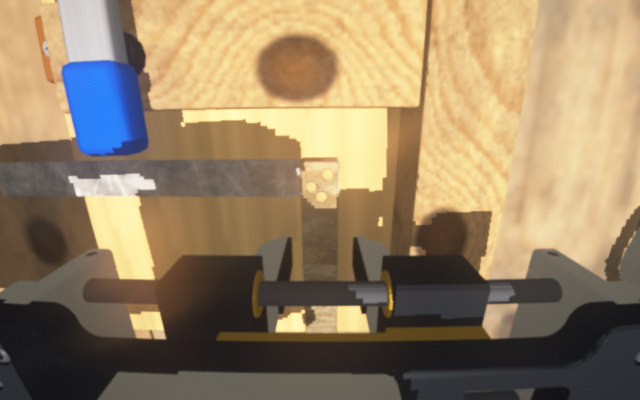

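The square lies on the board with its corner near (340,160). The plate is at column 415 and the stud edge at row 108. I lift, turn the gripper 90° and close it for pushing.

Call:
send_rows(moves=[[[0,-25,0],[0,0,0],38],[[0,-35,0],[0,0,0],38],[[0,-10,0],[0,-10,0],0],[[0,0,0],[0,-10,0],0],[[0,0,0],[0,-10,0],0],[[0,0,0],[0,-10,0],0],[[0,0,0],[0,-10,0],0],[[0,0,0],[0,-10,0],0],[[0,0,0],[0,-10,0],0],[[0,0,0],[0,-10,0],0],[[0,0,0],[0,-10,0],0],[[0,0,0],[0,0,0],0],[[0,0,0],[0,0,0],0]])

```text
time: 18.05
tool_pos: [561.8, 74.6, 108.7]
tcp_rot: [-1.569, -0.001, 0.005]
contact_force: [-0.8, -0.3, 0.7]
grip_width: 0.4
```

```bash
python3 look.py w11 square_corner=17 inner_corner=9; python3 - <<'E'
from plant import bot
from h import *
plan(bot.get_obs(),[530,74,34.5],-2.1)
E
```

```text
now [561.8  74.6 108.7] rot [-89.9  -0.1   0.3] w 0.4 F [-0.8 -0.3  0.7] t 18.05
shift in current axes [-562.3  107.8  -72.1]
square_corner 0.94 [389.3 225.9] [574.8 132.6  17. ]
inner_corner 0.62 [407.8 258.1] [611.3 155.    9. ]
now [561.8  74.6 108.7] rot [-89.9  -0.1   0.4] w 0.5 F [ 1.  -0.2 -0.1] t 18.2
shift in current axes [-31.9  74.2  -0.5]
turn [-0.1  2.5  0.1] shift in target axes [-31.8  74.2  -1.8]
```

View pics/w11.png

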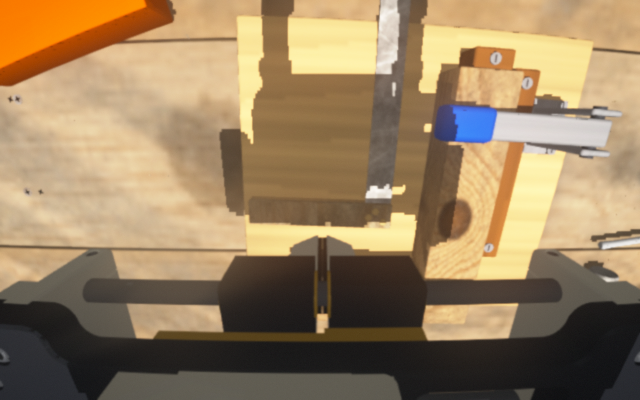

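Call:
send_rows(moves=[[[-16,10,2],[0,2.5,0],0],[[-16,20,4],[0,0,0],0],[[0,25,0],[0,0,0],0],[[0,12,0],[0,0,0],0],[[0,4,0],[0,0,0],0],[[0,0,0],[0,0,0],0]])

```text
time: 18.95
tool_pos: [530.9, 81.3, 37.1]
tcp_rot: [-1.569, -0.005, -0.045]
contact_force: [-0.1, -0.8, -0.2]
grip_width: 0.2
```

```bash
python3 look.py w12 square_corner=17 inner_corner=9; python3 - <<'E'
from plant import bot
from h import *
plan(bot.get_obs(),[542,88,34.5],-2.1)
E
```

```text
now [530.9  81.3  37.1] rot [-89.9  -0.3  -2.6] w 0.2 F [-0.1 -0.8 -0.2] t 18.95
shift in current axes [-526.9   34.3 -105. ]
inner_corner 0.8 [426.1 338.4] [611.6 154.3   9. ]
now [531.1  81.4  37.6] rot [-89.9  -0.3  -2.5] w 0.6 F [-0.7  0.6 -0.1] t 19.1
shift in current axes [10.6  3.2  7.1]
turn [-0.1 -0.4  0.3] shift in target axes [10.6  3.1  7. ]
```

View pics/w12.png

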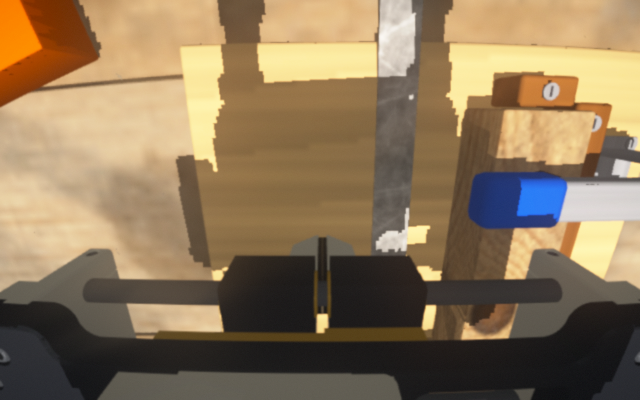

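Call:
send_rows(moves=[[[0,2.5,0],[0,-0.4,0],0],[[2,0,3],[0,0,0],0],[[3,0,2],[0,0,0],0],[[3,0,0],[0,0,0],0],[[3,0,0],[0,0,0],0],[[3,0,0],[0,0,0],0]])

```text
time: 19.85
tool_pos: [546.3, 86.3, 36.0]
tcp_rot: [-1.569, -0.007, -0.037]
contact_force: [-1.8, -0.4, 1.4]
grip_width: 0.2
```

Call:
send_rows(moves=[[[3,0,0],[0,0,0],0],[[3,0,0],[0,0,0],0],[[3,0,0],[0,0,0],0],[[3,0,0],[0,0,0],0]])

```text
time: 20.35
tool_pos: [558.8, 85.7, 36.0]
tcp_rot: [-1.569, -0.006, -0.037]
contact_force: [-1.4, 0.1, 0.7]
grip_width: 0.7
```

```bash
python3 look.py w13 square_corner=17 inner_corner=9; python3 - <<'E'
from plant import bot,viewer
from h import *
im=viewer.capture('top'); cv2.imwrite('pics/t13.png',cv2.resize(im[160:270,280:400],None,fx=5,fy=5,interpolation=cv2.INTER_CUBIC))
E
```

```text
now [558.8  85.7  36. ] rot [-89.9  -0.3  -2.1] w 0.7 F [-1.4  0.1  0.7] t 20.35
shift in current axes [-555.4   32.6 -106.4]
inner_corner 0.84 [426.4 307.2] [609.4 156.3   9. ]
```

View pics/w13.png

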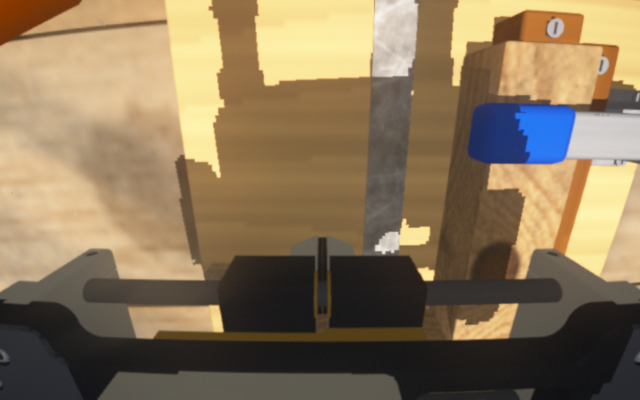

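View pics/t13.png

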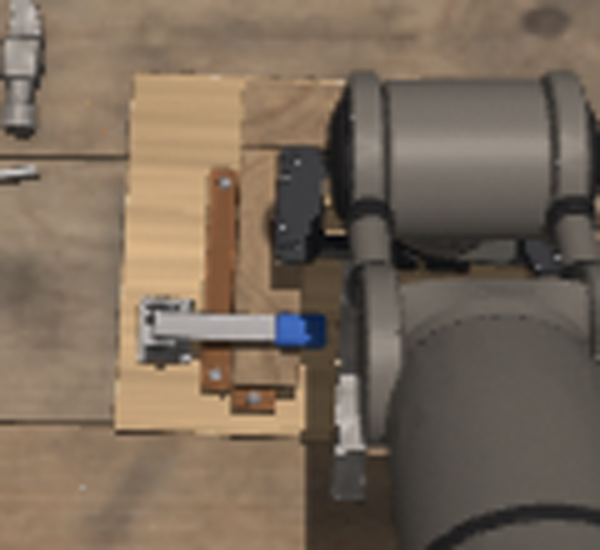

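Call:
send_rows(moves=[[[3,0,0],[0,0,0],0],[[3,0,0],[0,0,0],0],[[3,0,0],[0,0,0],0],[[2,0,0],[0,0,0],0],[[0,0,0],[0,0,0],0]])

```text
time: 21.18
tool_pos: [570.3, 85.3, 35.9]
tcp_rot: [-1.569, -0.006, -0.037]
contact_force: [-0.3, -0.1, -0.1]
grip_width: 0.3
```

Now I back off to the blade's middle and push +y.

Call:
send_rows(moves=[[[-10,0,-2],[0,0,0],0],[[-12,0,0],[0,0,0],0],[[-8,0,0],[0,0,0],0],[[0,0,3],[0,0,0],0],[[0,0,3],[0,0,0],0],[[0,0,3],[0,0,0],0],[[0,0,3],[0,0,0],0],[[0,0,0],[0,0,0],0]])

```text
time: 22.18
tool_pos: [539.2, 97.5, 36.1]
tcp_rot: [-1.569, -0.008, -0.037]
contact_force: [-0.1, -0.3, -0.1]
grip_width: 0.7
```

```bash
python3 look.py w14 square_corner=17 inner_corner=9
```

```text
now [539.2  97.5  36.1] rot [-89.9  -0.4  -2.1] w 0.7 F [-0.1 -0.3 -0.1] t 22.18
shift in current axes [-535.5   31.8 -117.2]
```

View pics/w14.png

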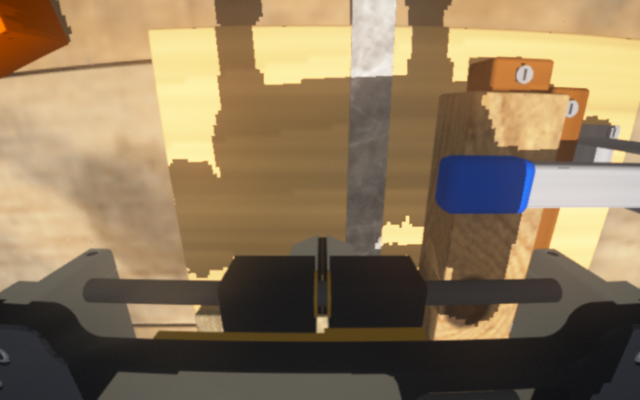

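Call:
send_rows(moves=[[[0,0,3],[0,0,0],0],[[0,0,3],[0,0,0],0],[[0,0,3],[0,0,0],0],[[0,0,3],[0,0,0],0]])

```text
time: 22.82
tool_pos: [539.7, 109.5, 36.2]
tcp_rot: [-1.569, -0.008, -0.038]
contact_force: [0.6, -2.1, -0.7]
grip_width: 0.4
```

```bash
python3 look.py w15 square_corner=17 inner_corner=9
```

```text
now [539.7 109.5  36.2] rot [-89.9  -0.4  -2.2] w 0.4 F [ 0.6 -2.1 -0.7] t 22.82
shift in current axes [-535.4   31.9 -129.7]
```

View pics/w15.png

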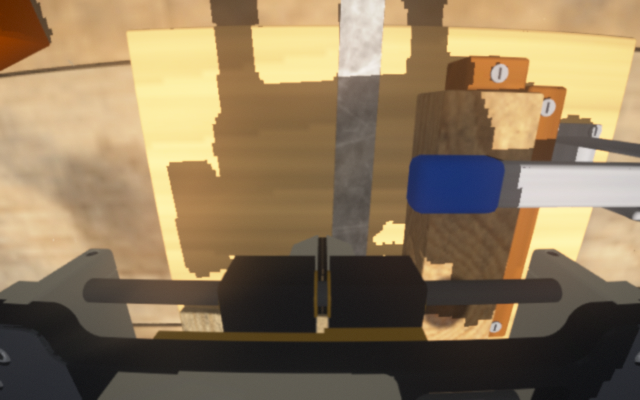

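```bash
python3 - <<'E'
from h import *
import pickle
cm=pickle.load(open('pics/w15.pkl','rb'))
for p,z in [((332,250),18),((368,250),18),((340,100),18),((381,70),16),((403,250),9),((418,100),47)]: print(p,onz(cm,p,z).round(1))
E
```

```text
(332, 250) [537.5 114.6  18. ]
(368, 250) [538.4 136.5  18. ]
(340, 100) [451.5 121.1  18. ]
(381, 70) [437.7 142.3  16. ]
(403, 250) [544.3 160.7   9. ]
(418, 100) [453.1 151.9  47. ]
```

Call:
send_rows(moves=[[[3,0,3],[0,0,0],0],[[3,0,3],[0,0,0],0],[[3,0,3],[0,0,0],0],[[0,0,3],[0,0,0],0],[[0,0,2],[0,0,0],0]])

```text
time: 23.6
tool_pos: [543.8, 120.0, 36.3]
tcp_rot: [-1.576, 0.008, -0.036]
contact_force: [-1.2, -2.3, 2.9]
grip_width: 0.3
```

```bash
python3 look.py w16 square_corner=17 inner_corner=9
```

```text
now [543.8 120.   36.3] rot [-90.3   0.4  -2.1] w 0.3 F [-1.2 -2.3  2.9] t 23.6
shift in current axes [-538.8   41.1 -139.4]
```

View pics/w16.png

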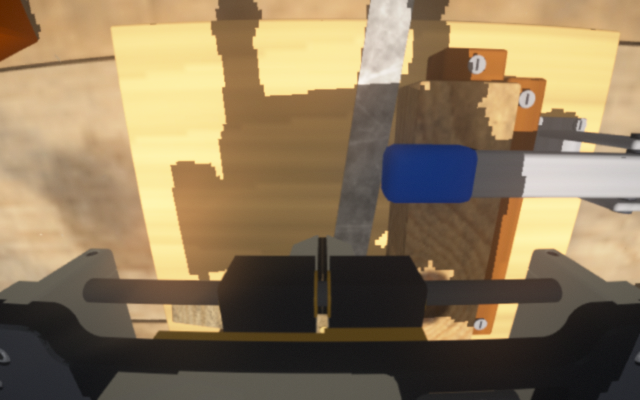

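Call:
send_rows(moves=[[[0,0,-4],[0.3,0,0],0],[[8,0,0],[0,0,-0.4],0],[[8,0,0],[0,0,0],0],[[3,0,0],[0,0,0],0],[[0,0,3],[0,0,0],0],[[0,0,3],[0,0,0],0],[[0,0,3],[0,0,0],0],[[0,0,3],[0,0,0],0]])

```text
time: 24.75
tool_pos: [565.6, 127.3, 36.1]
tcp_rot: [-1.57, -0.001, -0.037]
contact_force: [-0.9, -1.8, 1.8]
grip_width: 0.5
```

```bash
python3 look.py w17 square_corner=17 inner_corner=9
```

```text
now [565.6 127.3  36.1] rot [-89.9  -0.1  -2.1] w 0.5 F [-0.9 -1.8  1.8] t 24.75
shift in current axes [-560.6   35.4 -148. ]
```

View pics/w17.png

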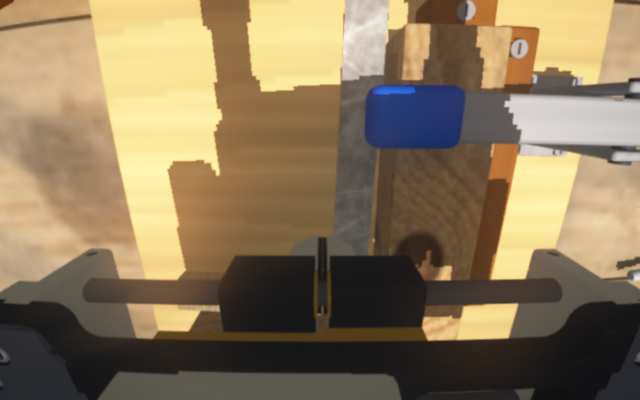

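Call:
send_rows(moves=[[[1,0,2],[0,0,0],0],[[2,0,1],[0,0,0],0],[[2,0,1],[0,0,0],0]])

```text
time: 25.28
tool_pos: [567.8, 130.4, 35.7]
tcp_rot: [-1.572, 0.007, -0.036]
contact_force: [-10.1, -7.1, 8.9]
grip_width: 0.3
```

Call:
send_rows(moves=[[[2,0,0.5],[0,0,0],0],[[2,0,0.5],[0,0,0],0]])

```text
time: 25.52
tool_pos: [568.9, 130.1, 35.7]
tcp_rot: [-1.575, 0.014, -0.035]
contact_force: [-7.2, -4.7, 6.4]
grip_width: 0.7
```

```bash
python3 look.py w18 square_corner=17 inner_corner=9
```

```text
now [568.9 130.1  35.7] rot [-90.2   0.8  -2. ] w 0.7 F [-7.2 -4.7  6.4] t 25.52
shift in current axes [-563.4   44.3 -149.8]
```

View pics/w18.png

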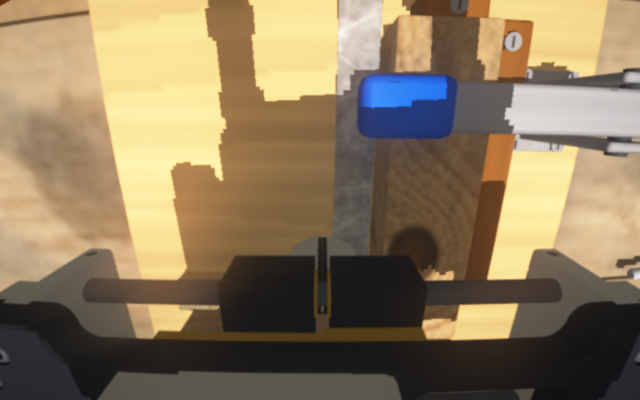

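```bash
python3 - <<'E'
from h import *
import pickle
im=cv2.imread('pics/w18.png'); cv2.imwrite('pics/w18c.png',cv2.resize(im[0:260,300:480],None,fx=2.3*1.3,fy=2.3,interpolation=cv2.INTER_CUBIC))
cm=pickle.load(open('pics/w18.pkl','rb'))
for p,z in [((335,250),18),((371,250),18),((336,30),17),((382,30),17),((384,180),9),((397,20),47),((371,250),47)]: print(p,onz(cm,p,z).round(1))
from plant import viewer
im=viewer.capture('side'); cv2.imwrite('pics/s18.png',cv2.resize(im[185:245,285:385],None,fx=7,fy=7,interpolation=cv2.INTER_CUBIC))
im=viewer.capture('top'); cv2.imwrite('pics/t18.png',cv2.resize(im[160:260,290:400],None,fx=6,fy=6,interpolation=cv2.INTER_CUBIC))
E
```

```text
(335, 250) [566.1 136.9  18. ]
(371, 250) [566.9 158.8  18. ]
(336, 30) [447.1 140.2  17. ]
(382, 30) [447.8 162.9  17. ]
(384, 180) [525.8 167.3   9. ]
(397, 20) [451.8 163.   47. ]
(371, 250) [551.8 153.9  47. ]
```

View pics/w18c.png

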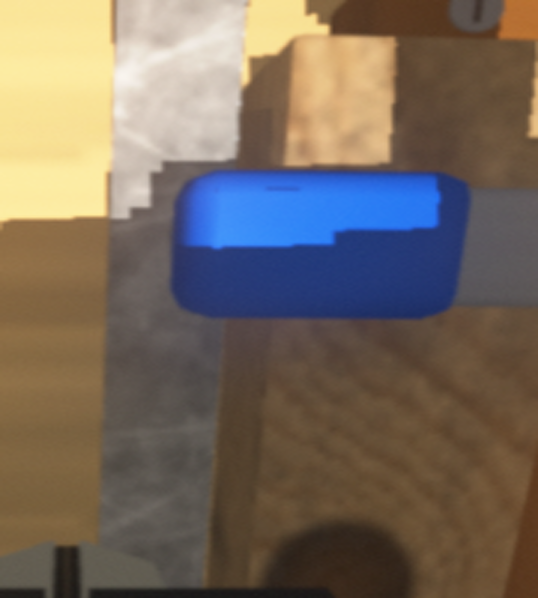

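View pics/s18.png

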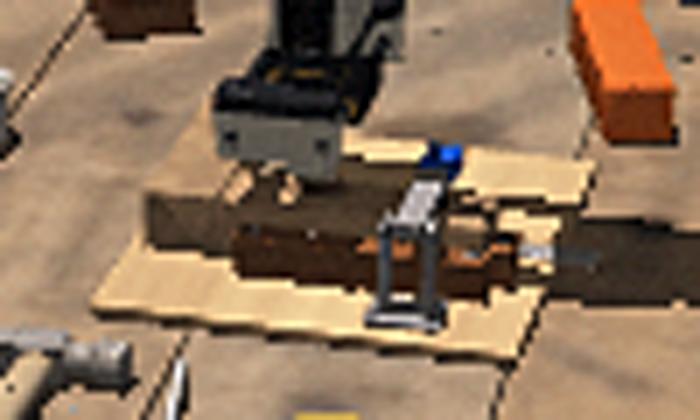

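View pics/t18.png

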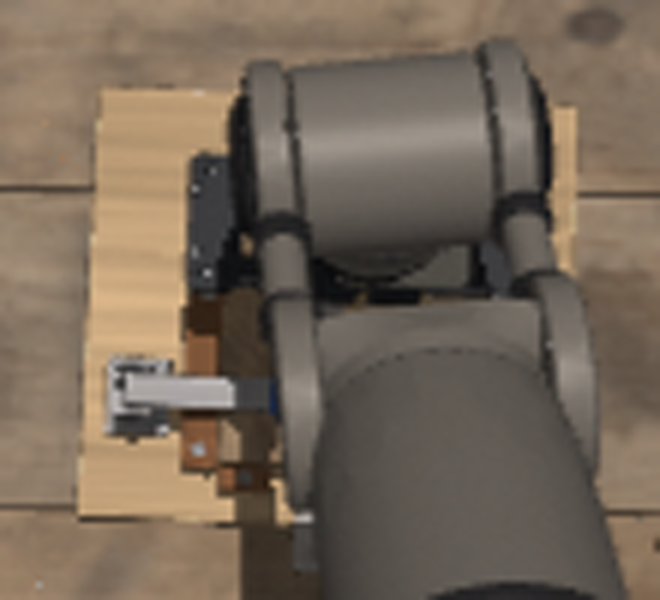

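```bash
python3 - <<'E'
from h import *
from plant import viewer
ct=viewer.camera_model('top')
print(onz(ct,(290+303/6,160+574/6),14).round(1), onz(ct,(280+348/5,160+500/5),14).round(1))
q=np.load('jig.npy');c,s=np.cos(q[2]),np.sin(q[2])
# where tail should be seated
print('seated tail', (np.array([609.5,156.4])+np.array([c,s])*-220-11*np.array([-s,c])).round(1))
# top cam bias check: board corner near-left (-125,160,9)
P=np.array([[-125,160,9],[-125,-120,9],[125,160,9]],float);W=P@np.array([[c,s,0],[-s,c,0],[0,0,1]])+[q[0],q[1],0]
print(((proj(ct,W)-[290,160])*6).round())
E
```

```text
[388.5 158.9  14. ] [374.4 128.3  14. ]
seated tail [389.2 154.1]
[[ 74. 517.]
 [568. 541.]
 [ 98.  85.]]
```

The blade lies along the stud (−1.97° against the board's −2.1°). The tail is at x=388.5 against 389.2 expected when seated, so the square is in the corner. Now I press firmly.

Call:
send_rows(moves=[[[2,0,2],[0,0,0],0],[[2.5,0,2.5],[0,0,0],0]])

```text
time: 26.02
tool_pos: [569.6, 131.6, 35.6]
tcp_rot: [-1.58, 0.024, -0.034]
contact_force: [-10.7, -11.2, 11.6]
grip_width: 0.1
```

```bash
python3 look.py w19; python3 - <<'E'
from plant import bot,viewer
from h import *
im=viewer.capture('top'); cv2.imwrite('pics/t19.png',cv2.resize(im[160:260,290:400],None,fx=6,fy=6,interpolation=cv2.INTER_CUBIC))
for i in range(3):
  viewer.capture('wrist'); o=bot.get_obs(); print(o['contact_force'].round(1),o['tool_pos'].round(1))
E
```

```text
now [569.6 131.6  35.6] rot [-90.5   1.4  -2. ] w 0.1 F [-10.7 -11.2  11.6] t 26.02
shift in current axes [-563.7   50.7 -150.6]
[ -9.1 -10.3   9.5] [569.6 131.7  35.6]
[-9.3 -9.5 10.9] [569.6 131.6  35.6]
[-9.9 -9.3  8.9] [569.6 131.6  35.6]
```

View pics/w19.png

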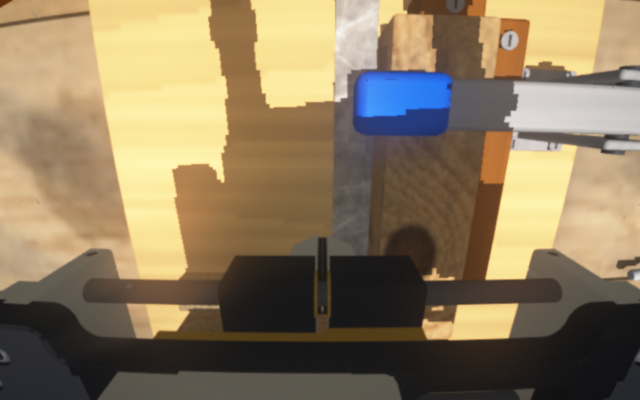

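View pics/t19.png

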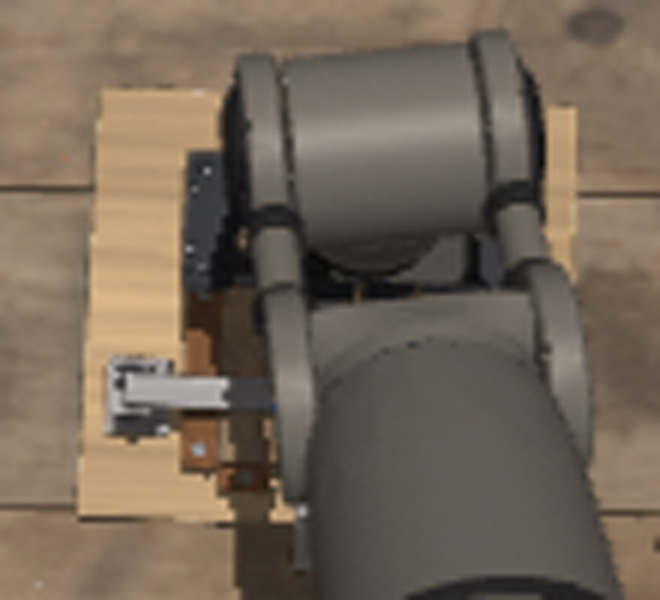

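```bash
python3 - <<'E'
from h import *
import pickle
from plant import viewer
ct=viewer.camera_model('top'); cm=pickle.load(open('pics/w19.pkl','rb'))
a=np.radians(-2.1);ex=np.array([np.cos(a),np.sin(a)]);ey=np.array([-ex[1],ex[0]])
def sq(off,x,y,z): # square coords, corner at inner + off along board x
    p=np.array([609.5,156.4])+ex*(off+(y-110))-ey*(x+60); return [p[0],p[1],z+9]
im=cv2.imread('pics/w19.png'); t=viewer.capture('top')
big=cv2.resize(im[240:400,130:470],None,fx=2.3,fy=3,interpolation=cv2.INTER_CUBIC)
T=cv2.resize(t[230:270,320:370],None,fx=14,fy=14,interpolation=cv2.INTER_CUBIC)
for off,col in ((0,(0,255,0)),(-8,(0,0,255))):
    P=proj(cm,[sq(off,60,109,15),sq(off,60,88,15),sq(off,-38,88,15),sq(off,-60,109,15)])
    print(off,P.round())
    cv2.polylines(big,[((P-[130,240])*[2.3,3]).astype(int)],True,col,1)
    P=proj(ct,[sq(off,-60,-110,6),sq(off,-38,-110,6),sq(off,-38,0,8),sq(off,-60,0,8)]); print(P.round(1))
    cv2.polylines(T,[((P-[320,230]+.5)*14).astype(int)],True,col,1)
cv2.imwrite('pics/w19c.png',big);cv2.imwrite('pics/t19c.png',T)
E
```

```text
0 [[178. 311.]
 [173. 282.]
 [331. 285.]
 [365. 313.]]
[[338.9 255.3]
 [345.4 255.6]
 [346.6 223. ]
 [340.2 222.7]]
-8 [[176. 300.]
 [170. 271.]
 [331. 273.]
 [366. 303.]]
[[338.8 257.7]
 [345.3 258. ]
 [346.5 225.3]
 [340.1 225. ]]
```

View pics/w19c.png

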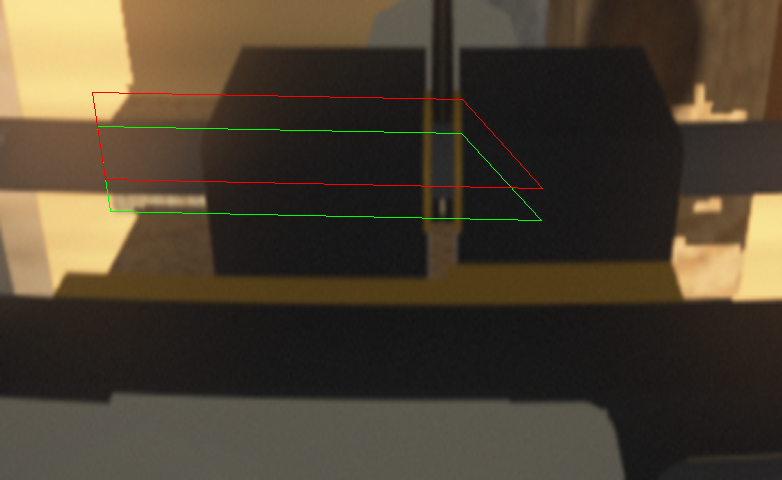

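View pics/t19c.png

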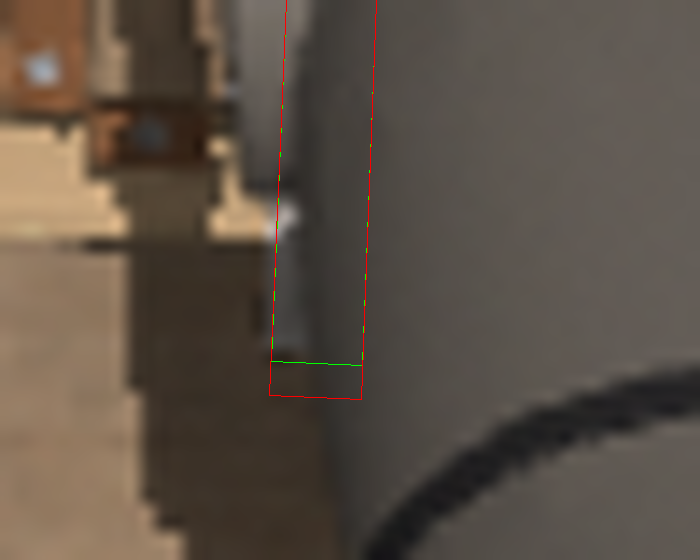

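```bash
python3 - <<'E'
from h import *
import pickle
cm=pickle.load(open('pics/w19.pkl','rb'))
a=np.radians(-2.1);ex=np.array([np.cos(a),np.sin(a)]);ey=np.array([-ex[1],ex[0]])
def B(x,y,z):
    p=np.array([609.5,156.4])+ex*(x-70)+ey*(y-35); return [p[0],p[1],z]
im=cv2.imread('pics/w19.png'); im=np.clip(im.astype(float)*1.6,0,255).astype(np.uint8)
S=5
big=cv2.resize(im[250:350,150:240],None,fx=S*1.6,fy=S*1.1,interpolation=cv2.INTER_NEAREST)
cv2.imwrite('pics/w19e.png',big)
def dr(P,col,cl=True):
    Q=((proj(cm,P)-[150,250]+.5)*[S*1.6,S*1.1]).astype(int); cv2.polylines(big,[Q],cl,col,1)
dr([B(70,35,9),B(70,-80,9),B(70,-80,47),B(70,35,47)],(255,0,0))
dr([B(-125,-120,9),B(125,-120,9)],(255,255,0),False)
for off,col in((0,(0,255,0)),(-8,(0,0,255))):
  dr([B(69+off,-85,24),B(48+off,-85,24),B(48+off,13,24),B(69+off,13,24)],col)
  dr([B(48+off,-85,24),B(48+off,-85,10),B(48+off,13,10)],col,False)
cv2.imwrite('pics/w19d.png',big)
E
```

```text
(no output)
```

View pics/w19d.png

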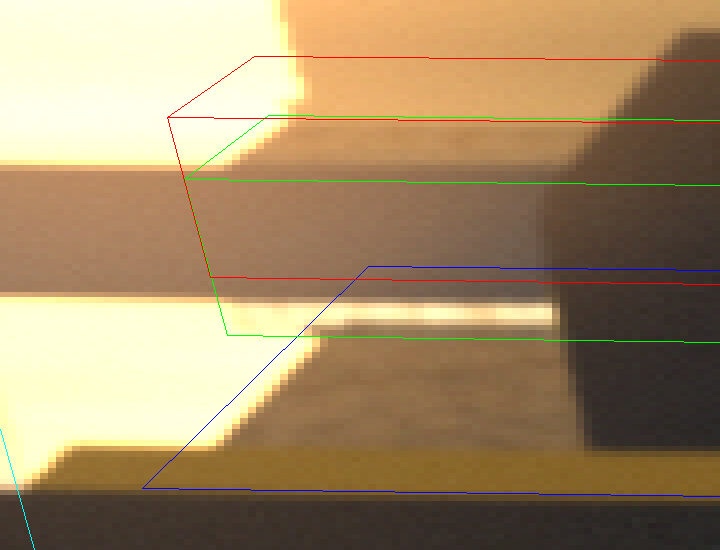

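View pics/w19e.png

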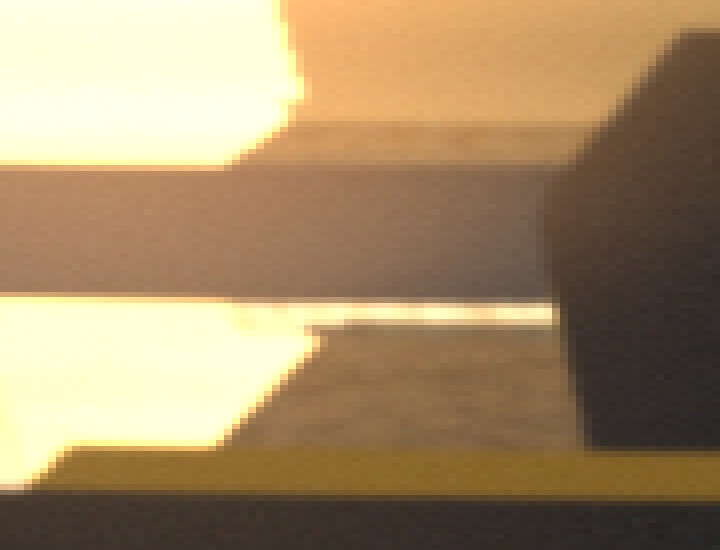

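The stock's lower edge and outer edge both match the seated (green) outline. The forces hold steady at about 9.5 N in x and y. Handing in.

```bash
python3 - <<'E'
from plant import bot
o=bot.get_obs(); print(o['contact_force'].round(1),o['time']); print(bot.close_job())
E
```

```text
[-9.4 -9.   9.9] 26.325
the job is handed in; nothing more can be done
None
```

I handed the job in at 26.3 s with the clamp down and the square pressed into the corner. However, one force reading during the clamp press was over the 120 N limit, so the run may have failed there.

**What I did:**
- **Clamp:** I pressed it down by its blue grip until the foot rested on the stud.
- **Square:** I gripped it by the stock, laid it on the board near the corner and let go. Then I pushed it home from its inner sides with closed fingers and left them pressing.

**Last checks:**
- **Clamp:** the wrist image taken just after pressing fits an angle of about 0 rad, and later pictures still show it down.
- **Square position:** the blade lies along the stud at −1.97° against the board's roughly −2.1°. The blade tail (top camera) and the stock edges (wrist camera) match the seated outline, to within about 3 mm.
- **Pressing force:** the wrist force held steady at about −9.4 N in x, −9.0 N in y and +9.9 N in z.
- **Bystanders:** the sanding block and the tape measure were not touched. I did not take a last measurement of where they are.

**What went wrong or disagreed:**
- **Force limit:** when the clamp bottomed out, the wrist reading peaked at about 128 N in z (with −41 N in x). I backed off at once.
- **Tool offset:** the tool stopped about 8 mm short of where the 19 mm pad width put it. The camera views showed the square seated, and I relied on those. I think the fingers are wider there than the pads.
- **Upward force:** I put the 10 N in z down to tapered fingertips against the blade, but did not confirm it.

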